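Nest the domed lids and hang the beakers to drain

TASK

Clear up this washing bench: first lift the two steel beakers out of the upturned lids and hang them mouth-down on the two sloping pegs of the draining rack, one on each, pushed fully home so that their mouths rest on the rack. Then nest the upturned domed lids, still crown down: set the middle-sized lid into the largest, which stays standing on the bench, and finally the smallest into the middle one, each sitting level on the floor of the one below. Set things down and do not let them fall, and leave the amber bottle, the white tub and the carton where they are.

Things in the scene. Friction and masses are not known exactly. Their poses are not given: they have to be found in the camera images.
- lid_large: The largest of three white domed plastic lids lying upturned (mouth up): 180 mm across the rim, 44 mm high, wall 8 mm, floor 6 mm thick, flat crown 116 mm across. Origin: under the crown's centre; z up to the mouth. The wall is nearly upright near the rim: pinch it across from above. Holds a beaker. 0.24 kg.
- lid_middle: The middle-sized of three white domed plastic lids lying upturned (mouth up): 136 mm across the rim, 58 mm high, wall 8 mm, floor 6 mm thick, flat crown 88 mm across. Origin: under the crown's centre; z up to the mouth. The wall is nearly upright near the rim: pinch it across from above. Holds a beaker. 0.18 kg. Nested, its rim is 20 mm above the largest's; play 14 mm.
- lid_small: The smallest of three white domed plastic lids lying upturned (mouth up): 100 mm across the rim, 70 mm high, wall 8 mm, floor 6 mm thick, flat crown 60 mm across. Origin: under the crown's centre; z up to the mouth. The wall is nearly upright near the rim: pinch it across from above. Empty. 0.13 kg. Nested, its rim is 18 mm above the middle one's; play 10 mm.
- beaker_a: Plain straight steel beaker, no handle, 58 mm outside diameter, 52 mm inside, 110 mm long, base 3 mm thick, standing mouth-down on the inner floor of the largest lid, closed end up. Origin: centre of its mouth; z from the mouth to the closed end. About 0.14 kg. Same as the other beaker; either may go on either peg.
- beaker_b: Plain straight steel beaker, no handle, 58 mm outside diameter, 52 mm inside, 110 mm long, base 3 mm thick, standing mouth-down on the inner floor of the middle-sized lid, closed end up. Origin: centre of its mouth; z from the mouth to the closed end. About 0.14 kg. Same as the other beaker; either may go on either peg.
- peg_left (a point): Foot of the peg at the +y end of the fixed white rack (244 x 150 mm, pegs 120 mm apart). Round-nosed grey post 40 mm thick, narrowing from 62 mm up to 12 mm at its tip, 84 mm long above this point, leaning 30 deg from vertical to the rack's low front. Point: on the peg's axis, where a seated beaker's mouth centre comes (rim on drip ribs). z up along the peg, y level along the rack, x up the slope.
- peg_right (a point): Foot of the other peg, at the -y end of the rack. Round-nosed grey post 40 mm thick, narrowing from 62 mm up to 12 mm at its tip, 84 mm long above this point, leaning 30 deg from vertical to the rack's low front. Point: on the peg's axis, where a seated beaker's mouth centre comes (rim on drip ribs). z up along the peg, y level along the rack, x up the slope.
- amber_bottle: Bystander: amber bottle with black cap, 60 mm diameter, 100 mm high; origin under its centre.
- white_tub: Bystander: white round tub, 90 mm diameter, 85 mm high; origin under its centre.
- carton: Bystander: cardboard carton 80 x 120 x 70 mm high; origin under its centre.
Things that resemble listed ones, but are neither listed nor needed, are in the scene too. Leave any pink or turquoise look-alike of the lid_small alone.

How it is judged:
By the outcome, as a careful person would: the job done as asked, in the order asked, and still so for the second after the job is handed in, with the robot touching nothing.
It also fails if it takes over 72 s, if anything falls off the work surface, if the arm or the gripper's body presses on something with over 40 N, if the wrist force passes 120 N, or if a joint passes its speed limit or range.

ROBOT

A 7-joint arm with a two-finger parallel gripper is mounted at the origin on the work surface. World frame = base frame: x ahead of the robot, y to its left, z up, the work surface at z = 0. Lengths are in mm, angles in degrees, forces in N, time in s.
With the tool pointing down it reaches from about 425 to 875 mm from the base axis. Payload 4.7 kg.
Tool frame: the origin (TCP) lies midway between the tips of the shut fingers; the grasp point (between the pads) lies 19 mm behind it; z points along the fingers, y is the line along which they close (so a half turn about z gives the same grasp; the last joint's range is limited). The gripper opens to 87 mm and grips with 3 to 60 N. Pads are 19 mm wide; open, the fingers measure 117 mm over their backs; the gripper's body (75 mm by 190 mm) begins 51 mm behind the grasp point.
Start: joints at [-75.224, 18.392, -4.016, 83.108, 1.295, 78.541, -3.26], TCP at [156.932, 630.792, 222.587] pointing down, gripper open.
Joint ranges: [-163.93, 163.93], [-17.29, 119.83], [-79.2, 71.16], [3.27, 140.29], [-89.18, 269.18], [5.43, 117.66], [-154.24, 154.24]. Speed limits (degrees/s): [147.25, 147.25, 180, 180, 180, 180, 180].

INTERFACE

Orientations are given as a 3x3 rotation matrix whose columns are the frame's x, y, z axes.
In Python, from station import r gives the robot as it stands.
- The arm moves only by the tool arm_command, never from a script. Its arguments are lists of equal length, an entry for each row: "linear": the shift along the tool's x, y, z in m, a list of three; "spin": the turn about the tool's z in degrees; "gripper": the opening, from 0 (shut) to 1 (fully open). A call has 1 to 20 rows; each row is the pose to reach, as a shift and turn from the pose commanded when the call began, along the tool's axes at that moment; what a row does not reach only later rows make up. A row lasts 1/10 s, in which the tool goes at most 50 mm and 8.59 degrees, less where a joint would pass 70% of its speed; a pose out of reach is approached as far as the arm can. A call with a gripper value outside its range is refused whole. The fingers move at their own pace and stop on an object; "force" is the grip in N (left out, the last holds). Time passes only in rows, so rows that repeat a pose let the fingers close. It gives the time, the measured TCP pose, the force, the opening and the grip force at its end, in the units of the state.
- r.get_obs(): the state, without advancing time (a new reading comes with each control period).
- r.camera(name): name is "side" or "top" or "wrist"; returns a dict with "frame" (384x512x3 uint8, blue, green, red), "intrinsics" (3x3 intrinsics, pixels), "D" ([k1, k2, p1, p2, k3] as OpenCV has them; the pictures are not rectified), "rvec" (rotation vector, rad) and "tvec" (3), from world to camera coordinates, as OpenCV has them. Camera axes: x right, y down, z forward; pixel columns grow to the right and rows downward; lengths in mm; the calibration is good to about 2 mm. A picture is of the moment at which its call begins. There is no depth.
- r.close_job(): hands the job in; it is judged then, once.
The state is a dict: "time_s": time; "joints": joint angles; "qvel": joint speeds; "joint_torque": joint torques, N m; "position": TCP position; "tool_rot": TCP orientation; "force": force on the tool from outside, world axes, zero at the start; "wrist_torque": the same for the moment, N m; "grip_width": opening from 0.0 (shut) to 1.0 (fully open); "grip_force": force on a finger pad.
Only numpy, scipy, OpenCV 4.12 (cv2) and the standard library are available. Lean on these libraries where they do the work, as an engineer would, in place of code of your own. Each camera call takes 0.05 s, during which the arm holds its last target. There are 200 camera calls.

## Working session

There is one attempt and no reset: what is moved stays moved. The work goes in short steps, Python scripts to look and compute and a tool call to move; the robot and the scene stay as the last step left them, time stands still between calls to the robot, and variables do not carry over. Pictures are saved under pics/ and viewed, at most 10 in all, crops included, and the job is handed in when it is done.

Besides the shell and the picture viewer there is one more tool, called as name([rows], argument=value, ...), one row to a line, values as JSON. arm_command: Moves the arm, as the interface text tells. Its arguments: {"type":"object","properties":{"linear":{"type":"array"},"spin":{"type":"array"},"gripper":{"type":"array"},"force":{"type":"number"}},"required":["linear","spin","gripper"]}

```bash
ls; mkdir -p pics; python3 - <<'E'
from station import r
import cv2,numpy as np
o=r.get_obs();print(o)
for n in("side","top"):
    c=r.camera(n);cv2.imwrite(f"pics/{n}0.png",c["frame"]);print(n,c["intrinsics"].tolist(),c["D"],c["rvec"],c["tvec"], (-cv2.Rodrigues(np.array(c["rvec"]))[0].T@np.array(c["tvec"]).ravel()))
E
```

```text
pics
{'time_s': 0.0, 'joints': array([-75.22381263,  18.4404356 ,  -4.01448722,  83.17394192,
         1.29380529,  78.53883013,  -3.2600431 ]), 'qvel': array([ 0.03137577, -0.07173099,  0.02661   ,  0.04312434,  0.04546881,
       -0.03144234, -0.00613094]), 'joint_torque': array([-3.52912475e-04, -4.91286314e+01, -4.04089121e-01, -3.12530923e+01,
       -6.38570962e-02,  4.39431961e-02,  1.77904080e-04]), 'position': array([156.82379652, 630.24688023, 221.45415655]), 'tool_rot': array([[-9.70431836e-01,  2.41375041e-01, -3.74797041e-04],
       [ 2.41375318e-01,  9.70430077e-01, -1.84988149e-03],
       [-8.28009004e-05, -1.88565065e-03, -9.99998219e-01]]), 'force': array([-0.00349917,  0.0234669 , -0.35208001]), 'wrist_torque': array([-0.00512708, -0.01543778, -0.03134227]), 'grip_force': 0.0, 'grip_width': 1.0000133116911814}
side [[411.58525283202084, 0.0, 257.17746299540534], [0.0, 411.58525283202084, 183.86328408640688], [0.0, 0.0, 1.0]] [-0.13329153  0.          0.          0.          0.        ] [ 2.3280297  -0.42249799  0.19369464] [-482.83607265  198.56995508 1153.08532632] [ 198.19843296 -796.63488094  963.46080227]
top [[460.9016074830512, 0.0, 260.56308159193253], [0.0, 460.9016074830512, 189.91545003167235], [0.0, 0.0, 1.0]] [-0.16391841  0.          0.          0.          0.        ] [ 2.22233228 -2.17682723  0.08158321] [-2.31213293e-01  4.91388611e+02  1.22573564e+03] [ 419.12793471   29.12357934 1251.94819305]
```

View pics/side0.png

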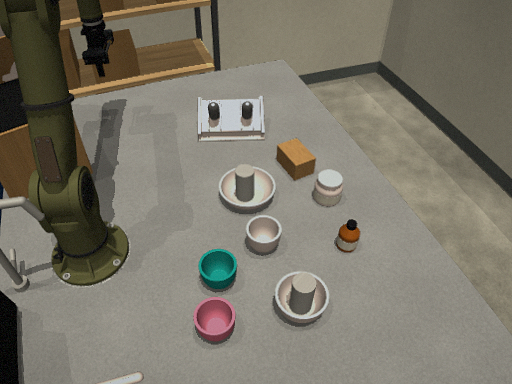

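View pics/top0.png

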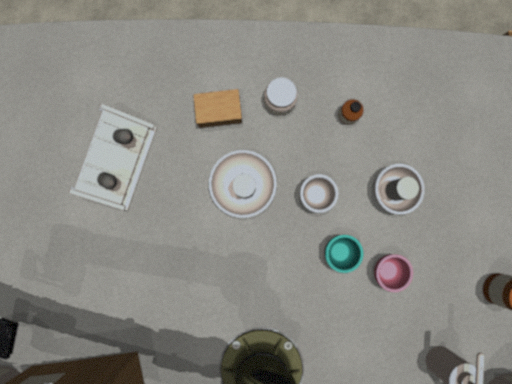

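```bash
cat > h.py <<'E'
import cv2,numpy as np
from station import r
def cast(c,px,z):
    "pixels -> world points at height z"
    R=cv2.Rodrigues(np.array(c["rvec"],float))[0];t=np.array(c["tvec"],float).ravel()
    u=cv2.undistortPoints(np.array(px,float).reshape(-1,1,2),c["intrinsics"],c["D"]).reshape(-1,2)
    d=np.c_[u,np.ones(len(u))]@R; o=-R.T@t
    return o+d*((z-o[2])/d[:,2])[:,None]
def tri(ca,pa,cb,pb):
    "two views -> point, gap"
    a0,a1=(cast(ca,[pa],z)[0] for z in(0,100)); b0,b1=(cast(cb,[pb],z)[0] for z in(0,100))
    da=(a1-a0)/np.linalg.norm(a1-a0);db=(b1-b0)/np.linalg.norm(b1-b0)
    s=np.linalg.lstsq(np.c_[da,-db],b0-a0,rcond=None)[0]
    p,q=a0+s[0]*da,b0+s[1]*db
    return (p+q)/2,np.linalg.norm(p-q)
E
python3 - <<'E'
import cv2,numpy as np
t=cv2.imread("pics/top0.png");s=cv2.imread("pics/side0.png")
a=cv2.resize(t[95:220,60:170],None,fx=4,fy=4,interpolation=2)
b=cv2.resize(s[90:145,190:270],None,fx=4,fy=4,interpolation=2)
im=np.zeros((500,770,3),np.uint8);im[:,:440]=a;im[:220,445:765]=b
cv2.imwrite("pics/crop1.png",im)
a=cv2.resize(t[145:225,200:430],None,fx=3.4,fy=3.4,interpolation=2);cv2.imwrite("pics/crop2.png",a)
E
```

```text
(no output)
```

View pics/crop1.png

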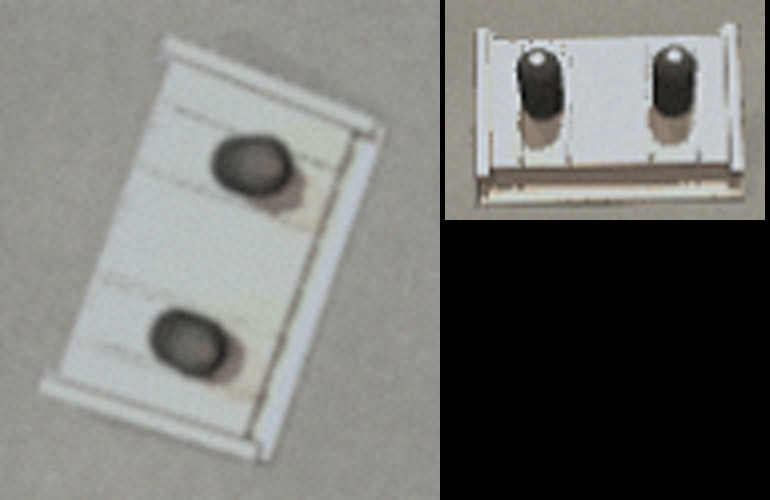

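View pics/crop2.png

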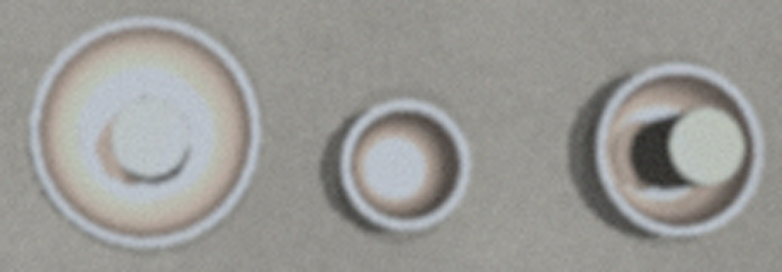

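```bash
python3 - <<'E'
from h import *
ct=r.camera("top");cs=r.camera("side")
T=ct["frame"];S=cs["frame"]
hsv=cv2.cvtColor(T,cv2.COLOR_BGR2HSV);g=cv2.cvtColor(T,cv2.COLOR_BGR2GRAY)
print("bench grey",g[230:240,180:190].mean(), hsv[230,185])
# lids: outer contour of bright region, min enclosing circle cast at rim height
for n,(u,v),z,w in(("L",(242,184),44,45),("S",(319,194),70,28),("M",(399,189),58,34)):
    m=np.zeros_like(g);m[v-w:v+w,u-w:u+w]=(g[v-w:v+w,u-w:u+w]>165)*255
    cn=np.vstack(cv2.findContours(m,0,1)[0]);hull=cv2.convexHull(cn)
    e=cv2.fitEllipse(hull);P=cast(ct,hull.reshape(-1,2),z)[:,:2].astype(np.float32)
    print(n,e,cast(ct,[e[0]],z)[0],cv2.minEnclosingCircle(P),cv2.fitEllipse(P))
# beaker tops in the crop2 pixel frame
for n,p,z in(("a",(152,140),116),("b",(707,146),116)):
    q=(200+p[0]/3.4,145+p[1]/3.4);print(n,q,cast(ct,[q],z)[0], g[int(q[1]),int(q[0])],hsv[int(q[1]),int(q[0])])
# pegs
for n,c,box in(("top",ct,(60,95,170,220)),("side",cs,(190,90,270,145))):
    gg=cv2.cvtColor(c["frame"],cv2.COLOR_BGR2GRAY);x0,y0,x1,y1=box
    m=np.zeros_like(gg);m[y0:y1,x0:x1]=(gg[y0:y1,x0:x1]<105)*255
    for k in cv2.findContours(m,0,1)[0]:
        if cv2.contourArea(k)>40:
            print(n,cv2.contourArea(k),cv2.minAreaRect(k),[tuple(k[i(k[:,0,j])][0]) for i in(np.argmin,np.argmax) for j in(0,1)])
# rack corners (crop1)
for p in((166,45),(375,128),(262,455),(45,385)):
    q=(60+p[0]/4,95+p[1]/4);print(q,[cast(ct,[q],z)[0][:2].round() for z in(0,40)])
for p in((480,30),(728,30),(742,168),(478,172),(485,200),(740,195)):
    q=(190+(p[0]-445)/4,90+p[1]/4);print("s",q,[cast(cs,[q],z)[0][:2].round() for z in(0,40)])
E
```

```text
bench grey 147.34 [ 30  10 151]
L ((242.2571258544922, 183.21615600585938), (67.246826171875, 67.69624328613281), 136.28207397460938) [506.15852834  58.83410721  44.        ] ((506.1332092285156, 59.44868850708008), 89.5874252319336) ((506.58258056640625, 58.865699768066406), (176.86080932617188, 178.39276123046875), 126.5888442993164)
S ((319.1642761230469, 192.9329071044922), (37.39261245727539, 38.089900970458984), 147.15914916992188) [ 483.44057971 -140.56592011   70.        ] ((483.93206787109375, -140.97340393066406), 49.471500396728516) ((483.5522766113281, -140.72340393066406), (97.39668273925781, 98.30855560302734), 131.82594299316406)
M ((399.8943176269531, 188.56936645507812), (48.287322998046875, 50.3536376953125), 168.48910522460938) [ 500.12614731 -358.50658014   58.        ] ((500.7374267578125, -359.3221435546875), 67.42359924316406) ((500.3521728515625, -359.1433410644531), (133.0182342529297, 133.63812255859375), 69.49380493164062)
a (244.7058823529412, 186.1764705882353) [493.77243633  50.85199682 116.        ] 187 [ 97  12 191]
b (407.94117647058823, 187.941176470
[... 1046 characters left out ...]
4)), (np.int32(245), np.int32(102)), (np.int32(252), np.int32(107)), (np.int32(244), np.int32(119))]
(101.5, 106.25) [array([718., 461.]), array([708., 447.])]
(153.75, 127.0) [array([660., 309.]), array([652., 300.])]
(125.5, 208.75) [array([433., 379.]), array([432., 368.])]
(71.25, 191.25) [array([477., 537.]), array([475., 520.])]
s (198.75, 97.5) [array([506., 660.]), array([493., 600.])]
s (260.75, 97.5) [array([751., 571.]), array([728., 514.])]
s (264.25, 132.0) [array([678., 346.]), array([658., 299.])]
s (198.25, 133.0) [array([441., 426.]), array([431., 375.])]
s (200.0, 140.0) [array([436., 383.]), array([427., 334.])]
s (263.75, 138.75) [array([661., 309.]), array([642., 263.])]
```

arm_command([
  [-0.23,-0.07,-0.13],
  [-0.46,-0.143,-0.13],
  [-0.46,-0.143,-0.13],
  [-0.46,-0.143,-0.13],
  [-0.46,-0.143,-0.13],
  [-0.46,-0.143,-0.13],
  [-0.46,-0.143,-0.13],
  [-0.46,-0.143,-0.13],
  [-0.46,-0.143,-0.13],
  [-0.46,-0.143,-0.13],
  [-0.46,-0.143,-0.13],
  [-0.46,-0.143,-0.13],
  [-0.46,-0.143,-0.13],
  [-0.46,-0.143,-0.13],
  [-0.46,-0.143,-0.13],
], spin=[93,93,93,93,93,93,93,93,93,93,93,93,93,93,93], gripper=[1,1,1,1,1,1,1,1,1,1,1,1,1,1,1], force=8)

```text
time_s: 1.7
position: [567.6, 382.3, 352.4]
tool_rot: [[0.288, 0.958, -0.001], [0.958, -0.288, 0.0], [0.0, -0.001, -1.0]]
force: [-0.5, -0.8, 0.7]
grip_width: 1.0
grip_force: 0.0
```

```bash
python3 - <<'E'
from h import *
c=r.camera("wrist");cv2.imwrite("pics/w1.png",c["frame"])
o=r.get_obs();print(o["time_s"],o["joints"].round(1),o["position"],o["tool_rot"].round(3).tolist())
R=cv2.Rodrigues(np.array(c["rvec"]))[0];print(-R.T@np.array(c["tvec"]).ravel(),R[2])
E
```

```text
1.75 [-50.8  22.2  21.8  65.   -8.1  94.2 -47.8] [567.76537772 382.06633565 352.54600457] [[0.289, 0.957, -0.0], [0.957, -0.289, 0.0], [0.0, -0.001, -1.0]]
[586.76927098 445.06310596 513.78223017] [-0.07175507 -0.23153001 -0.97017785]
```

View pics/w1.png

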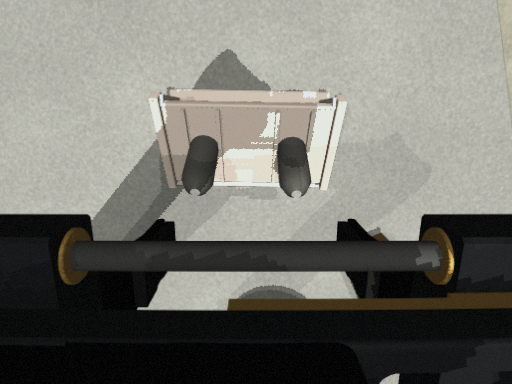

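```bash
python3 - <<'E'
from h import *
cs=r.camera("side");cw=r.camera("wrist");ct=r.camera("top")
u=np.array([.9563,-.2924,0]);f=np.array([-.2924,-.9563,0]);ax=.5*f+np.array([0,0,.866])
g=cv2.cvtColor(cw["frame"],cv2.COLOR_BGR2GRAY)
m=np.zeros_like(g);m[125:205,170:325]=(g[125:205,170:325]<75)*255
for k in cv2.findContours(m,0,1)[0]:
    if cv2.contourArea(k)>300: print(cv2.minAreaRect(k),cv2.boundingRect(k))
for n,w,s in(("lowx",(195,190),(213,104)),("hix",(296.5,193),(247.3,103.3))):
    p,gap=tri(cw,w,cs,s);print(n,p.round(1),gap,"foot",(p-84*ax).round(1))
# rack level direction from wrist view: front/back edges
for a,b,z in(((163,187),(325,190),10),((157,98),(343,100),60)):
    P=cast(cw,[a,b],z);d=P[1]-P[0];print(P.round(),np.linalg.norm(d),np.degrees(np.arctan2(d[1],d[0])))
E
```

```text
((292.6219482421875, 166.09756469726562), (59.080875396728516, 30.810400009155273), 83.6598129272461) (277, 137, 33, 60)
((199.03599548339844, 164.552001953125), (31.752168655395508, 59.56885528564453), 10.304845809936523) (181, 135, 37, 60)
lowx [493.9 380.3 147.7] 1.9018259087357225 foot [506.1 420.5  75. ]
hix [607.2 342.4 148. ] 2.4951175324668773 foot [619.4 382.5  75.3]
[[410. 376.  10.]
 [658. 296.  10.]] 261.50036302020885 -17.91032275498372
[[463. 502.  60.]
 [705. 426.  60.]] 253.5704598660474 -17.454255846317032
```

arm_command([
  [-0.05,0.004,0.0],
  [-0.1,0.008,0.0],
  [-0.15,0.012,0.02],
  [-0.2,0.015,0.05],
  [-0.25,0.019,0.08],
  [-0.3,0.023,0.12],
  [-0.338,0.025,0.155],
  [-0.338,0.025,0.162],
  [-0.338,0.025,0.162],
  [-0.338,0.025,0.19],
  [-0.338,0.025,0.22],
  [-0.338,0.025,0.25],
  [-0.338,0.025,0.27],
  [-0.338,0.025,0.277],
  [-0.338,0.025,0.277],
], spin=[1,1,1,1,1,1,1,1,1,1,1,1,1,1,1], gripper=[1,1,1,1,1,1,1,1,1,1,1,1,1,1,1], force=8)

```text
time_s: 3.4
position: [494.0, 50.9, 75.4]
tool_rot: [[0.308, 0.951, -0.001], [0.951, -0.308, -0.0], [-0.001, -0.001, -1.0]]
force: [-0.6, -0.1, 1.4]
grip_width: 1.001
grip_force: 0.0
```

```bash
python3 - <<'E'
from h import *
a=r.camera("side")["frame"][110:230,180:310];b=r.camera("wrist")["frame"]
im=np.zeros((400,800,3),np.uint8);im[:360,:390]=cv2.resize(a,(390,360));im[:300,400:]=cv2.resize(b,(400,300));cv2.imwrite("pics/g1.png",im)
E
```

```text
(no output)
```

View pics/g1.png

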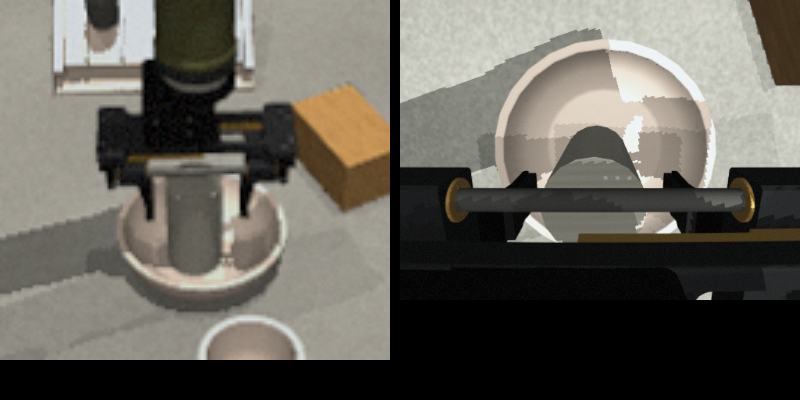

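arm_command([
  [0,0,0],
  [0,0,0],
  [0,0,0],
  [0,0,0],
  [0,0,0],
  [0,0,0],
  [0,0,-0.015],
  [0,0,-0.04],
], spin=[0,0,0,0,0,0,0,0], gripper=[0.5,0.5,0.5,0.5,0.5,0.5,0.5,0.5], force=10)

```text
time_s: 4.3
position: [492.3, 49.9, 114.1]
tool_rot: [[0.309, 0.951, -0.004], [0.951, -0.309, -0.002], [-0.003, -0.003, -1.0]]
force: [0.2, -0.2, -1.0]
grip_width: 0.659
grip_force: 10.2
```

arm_command([
  [0,0,-0.045],
  [0,0,-0.09],
  [0.03,0.002,-0.13],
  [0.07,0.004,-0.145],
  [0.11,0.006,-0.145],
  [0.15,0.009,-0.145],
  [0.19,0.011,-0.145],
  [0.23,0.013,-0.145],
  [0.27,0.016,-0.145],
  [0.295,0.017,-0.145],
  [0.31,0.0175,-0.145],
  [0.31,0.0175,-0.145],
  [0.31,0.0175,-0.145],
  [0.31,0.0175,-0.145],
], spin=[0,0,0,0,0,0,0,0,0,0,0,0,0,0], gripper=[0.5,0.5,0.5,0.5,0.5,0.5,0.5,0.5,0.5,0.5,0.5,0.5,0.5,0.5], force=10)

```text
time_s: 5.7
position: [606.5, 338.2, 260.6]
tool_rot: [[0.31, 0.951, -0.0], [0.951, -0.31, -0.001], [-0.001, 0.0, -1.0]]
force: [-0.0, -0.1, -1.0]
grip_width: 0.662
grip_force: 10.2
```

```bash
python3 - <<'E'
from h import *
a=r.camera("side")["frame"][50:150,180:290];b=r.camera("wrist")["frame"]
im=np.zeros((400,800,3),np.uint8);im[:360,:396]=cv2.resize(a,(396,360));im[:300,400:]=cv2.resize(b,(400,300));cv2.imwrite("pics/g2.png",im)
print(r.get_obs()["position"],r.get_obs()["joints"])
E
```

```text
[606.54178279 338.41811402 261.04572019] [-48.05288809  24.06635251  23.91112321  73.30793829  -9.55097804
  84.53706461 -43.16718523]
```

View pics/g2.png

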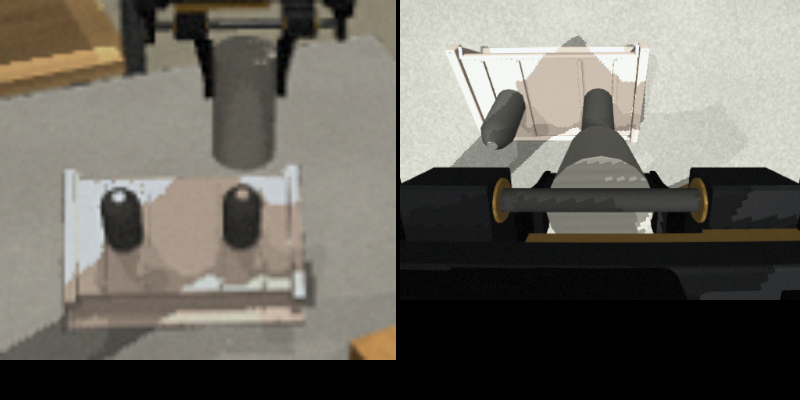

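arm_command([
  [0,0,0.02],
  [0,0,0.032],
  [0,0,0.042],
  [0,0,0.052],
  [0,0,0.062],
  [0.001,0,0.071],
  [0.001,0,0.08],
  [0.001,0,0.08],
], spin=[0,0,0,0,0,0,0,0], gripper=[0.5,0.5,0.5,0.5,0.5,0.5,0.5,0.5], force=8)

```text
time_s: 6.6
position: [605.9, 340.6, 178.7]
tool_rot: [[0.308, 0.951, -0.002], [0.951, -0.308, -0.002], [-0.002, -0.001, -1.0]]
force: [0.6, 0.6, -2.0]
grip_width: 0.656
grip_force: 8.0
```

```bash
python3 - <<'E'
from h import *
a=r.camera("side")["frame"][50:150,180:290];b=r.camera("wrist")["frame"]
im=np.zeros((400,800,3),np.uint8);im[:360,:396]=cv2.resize(a,(396,360));im[:300,400:]=cv2.resize(b,(400,300));cv2.imwrite("pics/g3.png",im)
E
```

```text
(no output)
```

View pics/g3.png

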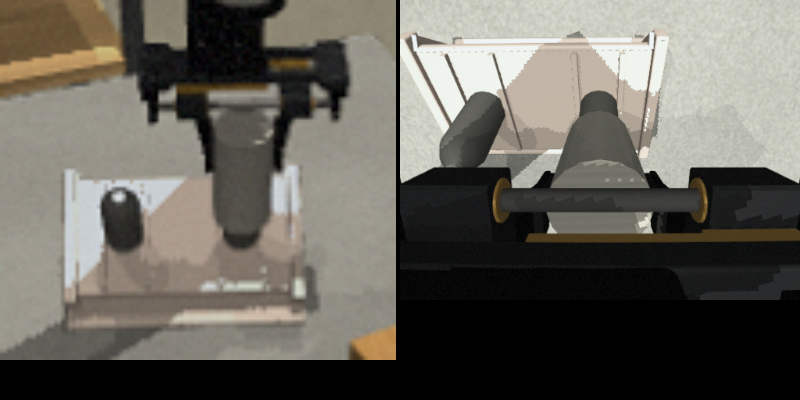

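arm_command([
  [0,0,0.008],
  [0,0,0.016],
  [0,0,0.024],
  [0,0,0.031],
  [0,0,0.037],
  [0,0,0.042],
  [0,0,0.045],
  [0,0,0.045],
], spin=[0,0,0,0,0,0,0,0], gripper=[0.5,0.5,0.5,0.5,0.5,0.5,0.5,0.5], force=8)

```text
time_s: 7.5
position: [606.7, 339.7, 135.9]
tool_rot: [[0.309, 0.951, -0.0], [0.951, -0.309, -0.001], [-0.001, -0.0, -1.0]]
force: [-2.4, -2.4, 5.5]
grip_width: 0.659
grip_force: 8.0
```

arm_command([
  [0.001,0,0.003],
  [0.002,0,0.006],
  [0.003,0,0.008],
  [0.003,0,0.008],
], spin=[0,0,0,0], gripper=[0.5,0.5,0.5,0.5], force=8)

```text
time_s: 7.9
position: [607.2, 342.4, 128.7]
tool_rot: [[0.309, 0.951, -0.001], [0.951, -0.309, -0.001], [-0.002, -0.001, -1.0]]
force: [-4.9, -5.4, 8.0]
grip_width: 0.659
grip_force: 8.1
```

arm_command([
  [0,0,0],
  [0,0,0],
  [0,0,0],
  [0,0,0],
  [0,0,0],
  [0,0,-0.04],
  [0,0,-0.08],
  [0,0,-0.12],
  [-0.03,0,-0.15],
  [-0.06,0,-0.15],
  [-0.06,0,-0.15],
], spin=[0,0,0,0,0,0,0,0,0,0,0], gripper=[1,1,1,1,1,1,1,1,1,1,1], force=8)

```text
time_s: 9.0
position: [590.3, 281.3, 280.1]
tool_rot: [[0.314, 0.949, 0.003], [0.949, -0.314, -0.0], [0.001, 0.003, -1.0]]
force: [0.4, -1.0, -1.0]
grip_width: 1.002
grip_force: 0.0
```

```bash
python3 - <<'E'
from h import *
cs=r.camera("side");cw=r.camera("wrist")
u=np.array([.953,-.304,0]);f=np.array([-.304,-.953,0]);ax=.5*f+np.array([0,0,.866]);bx=np.cross(u,ax)
S=cs["frame"].copy();W=cw["frame"].copy()
# predicted mouth & end rings of a seated beaker
foot=np.array([607.2,342.4,148])-84*ax
S=cv2.resize(S[50:150,180:290],None,fx=3.6,fy=3.6)
a=np.linspace(0,6.28,25)
for h in(0,110):
    P=foot+h*ax+29*(np.cos(a)[:,None]*u+np.sin(a)[:,None]*bx)
    for c,im,k in((cs,S,3.6),(cw,W,0)):
        p=cv2.projectPoints(P,c["rvec"],c["tvec"],c["intrinsics"],c["D"])[0].reshape(-1,2)
        if k:p=(p-[180,50]+.5)*k
        for q in p: cv2.circle(im,tuple(int(v) for v in q),1,(0,0,255) if h else (0,255,0),-1)
im=np.zeros((400,800,3),np.uint8);im[:360,:396]=S;im[:300,400:]=cv2.resize(W,(400,300));cv2.imwrite("pics/g4.png",im)
print(r.get_obs()["position"])
E
```

```text
[589.14323778 286.16509767 277.94412999]
```

View pics/g4.png

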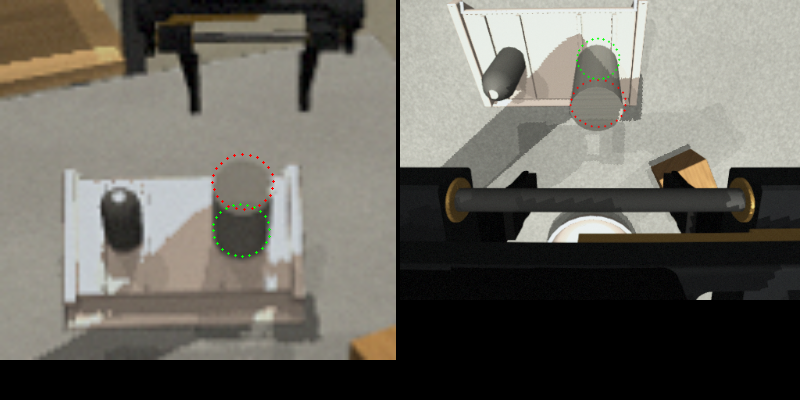

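arm_command([
  [-0.05,0.009,0],
  [-0.1,0.018,0],
  [-0.15,0.026,0],
  [-0.2,0.035,0],
  [-0.25,0.044,0],
  [-0.3,0.053,0],
  [-0.35,0.062,0],
  [-0.4,0.07,0],
  [-0.45,0.079,0],
  [-0.5,0.088,0],
  [-0.55,0.097,0.0],
  [-0.6,0.106,0.03],
  [-0.643,0.113,0.06],
  [-0.643,0.113,0.09],
  [-0.643,0.113,0.09],
  [-0.643,0.113,0.09],
  [-0.643,0.113,0.09],
  [-0.643,0.113,0.09],
], spin=[0,0,0,0,0,0,0,0,0,0,0,0,0,0,0,0,0,0], gripper=[1,1,1,1,1,1,1,1,1,1,1,1,1,1,1,1,1,1], force=8)

```text
time_s: 10.9
position: [500.3, -358.8, 189.4]
tool_rot: [[0.306, 0.952, 0.003], [0.952, -0.306, -0.001], [0.0, 0.003, -1.0]]
force: [0.0, -0.8, 1.3]
grip_width: 1.003
grip_force: 0.0
```

arm_command([
  [-0.002,-0.001,0.03],
  [-0.002,-0.001,0.06],
  [-0.002,-0.001,0.085],
  [-0.002,-0.001,0.105],
  [-0.002,-0.001,0.114],
  [-0.002,-0.001,0.114],
  [-0.002,-0.001,0.114],
  [-0.002,-0.001,0.114],
  [-0.002,-0.001,0.114],
  [-0.002,-0.001,0.114],
  [-0.002,-0.001,0.114],
  [-0.002,-0.001,0.114],
  [-0.002,-0.001,0.1],
  [-0.002,-0.001,0.075],
  [-0.002,-0.001,0.075],
], spin=[0,0,0,0,0,0,0,0,0,0,0,0,0,0,0], gripper=[1,1,1,1,1,0.5,0.5,0.5,0.5,0.5,0.5,0.5,0.5,0.5,0.5], force=10)

```text
time_s: 12.4
position: [498.5, -363.1, 116.0]
tool_rot: [[0.309, 0.951, 0.005], [0.951, -0.309, -0.003], [-0.001, 0.006, -1.0]]
force: [-0.3, -1.1, -1.2]
grip_width: 0.673
grip_force: 9.9
```

arm_command([
  [0,0,-0.045],
  [0.02,-0.007,-0.09],
  [0.06,-0.02,-0.12],
  [0.105,-0.035,-0.14],
  [0.152,-0.051,-0.145],
  [0.199,-0.066,-0.145],
  [0.246,-0.082,-0.145],
  [0.293,-0.097,-0.145],
  [0.34,-0.113,-0.145],
  [0.387,-0.129,-0.145],
  [0.434,-0.144,-0.145],
  [0.481,-0.16,-0.145],
  [0.528,-0.176,-0.145],
  [0.575,-0.191,-0.145],
  [0.62,-0.206,-0.145],
  [0.66,-0.22,-0.145],
  [0.69,-0.23,-0.145],
  [0.702,-0.233,-0.145],
  [0.702,-0.233,-0.145],
  [0.702,-0.233,-0.145],
], spin=[0,0,0,0,0,0,0,0,0,0,0,0,0,0,0,0,0,0,0,0], gripper=[0.5,0.5,0.5,0.5,0.5,0.5,0.5,0.5,0.5,0.5,0.5,0.5,0.5,0.5,0.5,0.5,0.5,0.5,0.5,0.5], force=10)

```text
time_s: 14.4
position: [492.3, 376.1, 257.2]
tool_rot: [[0.31, 0.951, -0.0], [0.951, -0.31, -0.002], [-0.002, 0.001, -1.0]]
force: [-0.2, -0.6, -1.8]
grip_width: 0.674
grip_force: 10.0
```

arm_command([
  [0,0,0],
  [0,0,0],
  [0,0,0],
], spin=[0,0,0], gripper=[0.5,0.5,0.5])

```text
time_s: 14.7
position: [492.0, 377.0, 258.0]
tool_rot: [[0.31, 0.951, 0.0], [0.951, -0.31, 0.0], [0.001, 0.0, -1.0]]
force: [-0.1, -0.9, -1.0]
grip_width: 0.669
grip_force: 10.0
```

arm_command([
  [0,0.001,0.02],
  [0,0.001,0.032],
  [0,0.001,0.042],
  [0,0.001,0.052],
  [0,0.001,0.062],
  [0.001,0.001,0.07],
  [0.001,0.001,0.078],
  [0.001,0.001,0.086],
  [0.001,0.001,0.094],
  [0.001,0.001,0.102],
  [0.001,0.001,0.108],
  [0.001,0.001,0.114],
  [0.001,0.001,0.119],
  [0.001,0.001,0.122],
  [0.001,0.001,0.122],
], spin=[0,0,0,0,0,0,0,0,0,0,0,0,0,0,0], gripper=[0.5,0.5,0.5,0.5,0.5,0.5,0.5,0.5,0.5,0.5,0.5,0.5,0.5,0.5,0.5], force=8)

```text
time_s: 16.2
position: [492.7, 378.7, 135.0]
tool_rot: [[0.309, 0.951, -0.0], [0.951, -0.309, -0.0], [-0.0, -0.0, -1.0]]
force: [-1.3, 0.5, -0.8]
grip_width: 0.668
grip_force: 8.0
```

arm_command([
  [0.001,0,0.003],
  [0.002,0,0.006],
  [0.003,0,0.008],
  [0.003,0,0.008],
], spin=[0,0,0,0], gripper=[0.5,0.5,0.5,0.5])

```text
time_s: 16.6
position: [493.3, 379.1, 128.4]
tool_rot: [[0.309, 0.951, -0.002], [0.951, -0.309, -0.004], [-0.004, -0.001, -1.0]]
force: [-3.8, -6.6, 8.2]
grip_width: 0.664
grip_force: 8.0
```

arm_command([
  [0,0,0],
  [0,0,0],
  [0,0,0],
  [0,0,0],
  [0,0,0],
  [0,0,-0.04],
  [0,0,-0.08],
  [0,0,-0.12],
  [-0.03,0.02,-0.15],
  [-0.06,0.04,-0.15],
  [-0.06,0.04,-0.15],
  [-0.06,0.04,-0.15],
  [-0.06,0.04,-0.15],
], spin=[0,0,0,0,0,0,0,0,0,0,0,0,0], gripper=[1,1,1,1,1,1,1,1,1,1,1,1,1], force=8)

```text
time_s: 17.9
position: [512.5, 313.4, 277.0]
tool_rot: [[0.307, 0.952, -0.001], [0.952, -0.307, 0.0], [-0.0, -0.001, -1.0]]
force: [0.2, 0.5, 0.1]
grip_width: 1.0
grip_force: 0.0
```

```bash
python3 - <<'E'
from h import *
cs=r.camera("side");cw=r.camera("wrist");ct=r.camera("top")
u=np.array([.953,-.304,0]);f=np.array([-.304,-.953,0]);ax=.5*f+np.array([0,0,.866]);bx=np.cross(u,ax)
S=cv2.resize(cs["frame"][50:150,180:290],None,fx=3.6,fy=3.6);W=cw["frame"].copy()
a=np.linspace(0,6.28,25)
for tip in([607.2,342.4,148],[493.9,380.3,147.7]):
  foot=np.array(tip)-84*ax-[0,0,3]
  for h in(0,110):
    P=foot+h*ax+29*(np.cos(a)[:,None]*u+np.sin(a)[:,None]*bx)
    for c,im,k in((cs,S,3.6),(cw,W,0)):
        p=cv2.projectPoints(P,c["rvec"],c["tvec"],c["intrinsics"],c["D"])[0].reshape(-1,2)
        if k:p=(p-[180,50]+.5)*k
        for q in p: cv2.circle(im,tuple(int(v) for v in q),1,(0,0,255) if h else (0,255,0),-1)
im=np.zeros((600,800,3),np.uint8);im[:360,:396]=S;im[:300,400:]=cv2.resize(W,(400,300))
im[360:,:396]=cv2.resize(ct["frame"][140:230,200:348],(396,240));im[300:,400:]=cv2.resize(ct["frame"][140:230,330:450],(400,300));cv2.imwrite("pics/g5.png",im)
print(r.get_obs()["position"])
E
```

```text
[512.50168837 313.51566343 276.91424376]
```

View pics/g5.png

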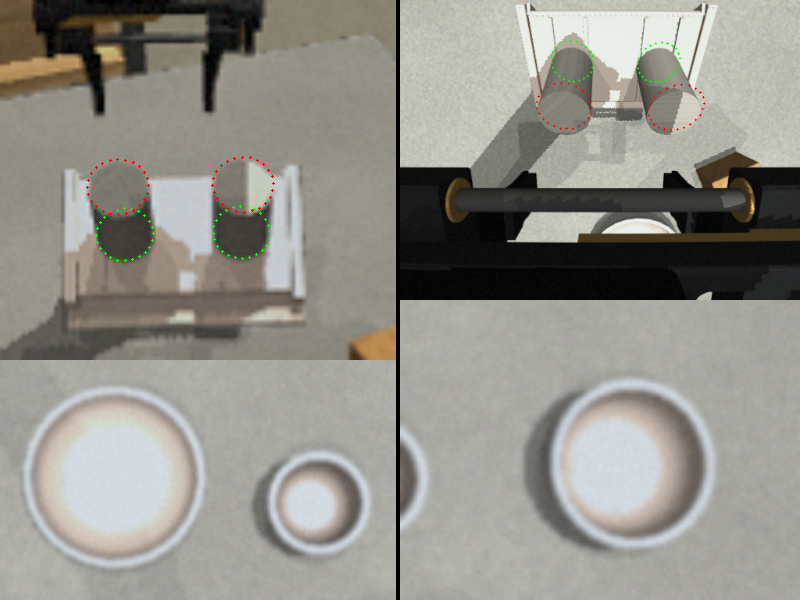

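arm_command([
  [0.03,-0.02,0],
  [0.047,-0.038,0],
  [0.047,-0.038,0.0],
  [0.047,-0.038,0.03],
  [0.047,-0.038,0.06],
  [0.047,-0.038,0.085],
  [0.047,-0.038,0.095],
  [0.047,-0.038,0.098],
], spin=[0,0,0,0,0,0,0,0], gripper=[0,0,0,0,0,0,0,0], force=8)

```text
time_s: 18.85
position: [491.2, 368.2, 178.3]
tool_rot: [[0.308, 0.951, -0.002], [0.951, -0.308, -0.002], [-0.002, -0.001, -1.0]]
force: [1.1, 0.4, 0.1]
grip_width: 0.356
grip_force: 0.0
```

arm_command([
  [0,0,0.003],
  [0,0,0.005],
  [0,0,0.006],
], spin=[0,0,0], gripper=[0,0,0])

```text
time_s: 19.15
position: [490.5, 370.6, 177.7]
tool_rot: [[0.307, 0.952, -0.001], [0.952, -0.307, 0.004], [0.004, -0.002, -1.0]]
force: [-9.0, -3.0, 15.8]
grip_width: 0.078
grip_force: 7.9
```

arm_command([
  [0,0,0],
  [0,0,0.002],
  [0,0,0.003],
  [0,0,0.003],
], spin=[0,0,0,0], gripper=[0,0,0,0])

```text
time_s: 19.55
position: [491.4, 370.2, 177.2]
tool_rot: [[0.307, 0.952, 0.001], [0.952, -0.307, 0.005], [0.005, -0.0, -1.0]]
force: [-10.1, -3.8, 22.7]
grip_width: 0.023
grip_force: 11.3
```

arm_command([
  [0,0,-0.03],
  [0,0.04,-0.04],
  [0,0.08,-0.04],
  [-0.001,0.119,-0.04],
  [-0.001,0.119,-0.04],
  [-0.001,0.119,-0.03],
  [-0.001,0.119,-0.01],
  [-0.001,0.119,0.0],
  [-0.001,0.119,0.003],
  [-0.001,0.119,0.003],
], spin=[0,0,0,0,0,0,0,0,0,0], gripper=[0,0,0,0,0,0,0,0,0,0])

```text
time_s: 20.55
position: [605.3, 332.8, 176.1]
tool_rot: [[0.307, 0.952, 0.006], [0.952, -0.307, 0.006], [0.007, 0.004, -1.0]]
force: [-6.6, -5.3, 27.5]
grip_width: 0.005
grip_force: 13.6
```

arm_command([
  [0,0,-0.045],
  [0,0,-0.08],
  [-0.048,0.012,-0.08],
  [-0.096,0.025,-0.08],
  [-0.144,0.037,-0.08],
  [-0.192,0.049,-0.08],
  [-0.24,0.061,-0.08],
  [-0.288,0.074,-0.08],
  [-0.336,0.086,-0.08],
  [-0.384,0.098,-0.08],
  [-0.432,0.11,-0.08],
  [-0.48,0.122,-0.08],
  [-0.528,0.135,-0.08],
  [-0.576,0.147,-0.08],
  [-0.62,0.158,-0.08],
  [-0.66,0.169,-0.08],
  [-0.691,0.177,-0.08],
  [-0.691,0.177,-0.05],
  [-0.691,0.177,-0.02],
  [-0.691,0.177,-0.02],
], spin=[0,0,0,0,0,0,0,0,0,0,0,0,0,0,0,0,0,0,0,0], gripper=[0,0,0.4,0.4,0.4,0.4,0.4,0.4,0.4,0.4,0.4,0.4,0.4,0.4,0.4,0.4,0.4,0.4,0.4,0.4], force=8)

```text
time_s: 22.55
position: [558.1, -377.4, 182.7]
tool_rot: [[0.307, 0.952, -0.006], [0.952, -0.307, 0.006], [0.003, -0.008, -1.0]]
force: [-1.3, 2.0, -0.8]
grip_width: 0.4
grip_force: 0.0
```

```bash
cat > lids.py <<'E'
from h import *
def lid(c,z,d,guess):
    "rim circle: bright blob's hull cast at rim height; centre, diameter"
    g=cv2.cvtColor(c["frame"],cv2.COLOR_BGR2GRAY)
    (u,v),=cv2.projectPoints(np.array([[*guess,float(z)]]),c["rvec"],c["tvec"],c["intrinsics"],c["D"])[0].reshape(-1,2).astype(int)
    w=int(d*.19)+6;m=np.zeros_like(g);s=np.s_[v-w:v+w,max(u-w,0):u+w];m[s]=(g[s]>165)*255
    h=cv2.convexHull(np.vstack(cv2.findContours(m,0,1)[0])).reshape(-1,2)
    P=cast(c,h,z)[:,:2]
    A=np.c_[2*P,np.ones(len(P))];x=np.linalg.lstsq(A,(P**2).sum(1),rcond=None)[0]
    return x[:2].round(1),2*np.sqrt(x[2]+x[:2]@x[:2]).round(1)
def show():
    c=r.camera("top")
    for a in((44,180,(506,59)),(58,136,(500,-359)),(70,100,(484,-141))):print(lid(c,*a))
    print(r.get_obs()["position"])
if __name__=="__main__":show()
E
python3 lids.py; python3 - <<'E'
import cv2
from lids import *
c=dict(r.camera("top"));c["frame"]=cv2.imread("pics/top0.png")
for a in((44,180,(506,59)),(58,136,(500,-359)),(70,100,(484,-141))):print(lid(c,*a))
w=r.camera("wrist");print(lid(w,58,300,(500,-359)))
E
```

```text
(array([514.1,  73.5]), np.float64(277.6))
(array([ 490.4, -341.7]), np.float64(148.0))
(array([ 508.4, -138.8]), np.float64(132.2))
[ 559.37110949 -378.21933855  185.47527006]
(array([506.8,  58.9]), np.float64(177.6))
(array([ 500.5, -359. ]), np.float64(133.4))
(array([ 483.7, -140.7]), np.float64(97.8))
(array([ 495.3, -359.9]), np.float64(140.0))
```

arm_command([
  [0,0.001,0.03],
  [0,0.001,0.06],
  [0,0.001,0.09],
  [0,0.001,0.115],
  [0,0.001,0.13],
  [0,0.001,0.138],
  [0,0.001,0.142],
  [0,0.001,0.142],
  [0,0.001,0.142],
], spin=[0,0,0,0,0,0,0,0,0], gripper=[0.4,0.4,0.4,0.4,0.4,0.4,0.4,0.4,0.4], force=8)

```text
time_s: 23.6
position: [561.4, -381.8, 46.9]
tool_rot: [[0.309, 0.951, 0.002], [0.951, -0.309, -0.001], [-0.0, 0.002, -1.0]]
force: [-0.8, -0.0, 0.9]
grip_width: 0.396
grip_force: 0.0
```

arm_command([
  [0.001,0,0.003],
  [0.001,0,0.005],
  [0.001,0,0.005],
  [0.001,0,0.005],
  [0.001,0,0.005],
  [0.001,0,0.005],
  [0.001,0,0.005],
  [0.001,0,0.005],
  [0.001,0,0.005],
], spin=[0,0,0,0,0,0,0,0,0], gripper=[0.4,0.4,0.0,0.0,0.0,0.0,0.0,0.0,0.0], force=40)

```text
time_s: 24.5
position: [560.2, -380.7, 40.7]
tool_rot: [[0.309, 0.951, -0.001], [0.951, -0.309, -0.0], [-0.0, -0.001, -1.0]]
force: [-3.3, -1.4, 3.1]
grip_width: 0.103
grip_force: 39.5
```

arm_command([
  [0,0,-0.02],
  [0,0,-0.05],
  [0,0,-0.085],
  [0.01,-0.003,-0.11],
  [0.035,-0.011,-0.11],
  [0.07,-0.022,-0.11],
  [0.11,-0.034,-0.11],
  [0.15,-0.046,-0.11],
  [0.19,-0.058,-0.11],
  [0.23,-0.071,-0.11],
  [0.27,-0.083,-0.11],
  [0.31,-0.095,-0.11],
  [0.345,-0.106,-0.11],
  [0.375,-0.115,-0.11],
  [0.393,-0.121,-0.11],
  [0.401,-0.123,-0.11],
  [0.401,-0.123,-0.11],
  [0.401,-0.123,-0.11],
  [0.401,-0.123,-0.11],
], spin=[0,0,0,0,0,0,0,0,0,0,0,0,0,0,0,0,0,0,0], gripper=[0,0,0,0,0,0,0,0,0,0,0,0,0,0,0,0,0,0,0], force=45)

```text
time_s: 26.4
position: [567.9, 37.2, 150.6]
tool_rot: [[0.311, 0.95, 0.0], [0.95, -0.311, -0.001], [-0.0, 0.0, -1.0]]
force: [0.3, 0.0, -2.1]
grip_width: 0.085
grip_force: 45.2
```

```bash
python3 - <<'E'
from h import *
c=r.camera("side");cv2.imwrite("pics/m.png",c["frame"]);w=r.camera("wrist");cv2.imwrite("pics/mw.png",w["frame"]);o=r.get_obs();print(o["position"],o["force"],o["wrist_torque"],o["grip_width"])
# tilt check: bright rim extreme pixels around the expected rim circle
g=cv2.cvtColor(c["frame"],cv2.COLOR_BGR2GRAY)
p=o["position"];cen=p-64*o["tool_rot"][:,1]
a=np.radians(np.arange(0,360,30))
for z in(17,):
  ring=np.c_[cen[0]+68*np.cos(a),cen[1]+68*np.sin(a),np.full(12,p[2]+z)]
  q=cv2.projectPoints(ring,c["rvec"],c["tvec"],c["intrinsics"],c["D"])[0].reshape(-1,2)
  print(q.round().tolist(), [int(g[int(y),int(x)]) for x,y in q])
m=np.zeros_like(g);x0,y0,x1,y1=int(q[:,0].min())-15,int(q[:,1].min())-12,int(q[:,0].max())+15,int(q[:,1].max())+45
for y in range(y0,y1,3): print(y,"".join("%X"%(v//16) for v in g[y,x0:x1:2]))
print(x0)
E
```

```text
[567.8262917   37.62615242 150.59800754] [-0.46169168  0.42603402 -1.73665656] [-0.17619317  0.00539378  0.01112467] 0.0850642970998641
[[269.0, 151.0], [262.0, 145.0], [252.0, 142.0], [240.0, 142.0], [230.0, 146.0], [225.0, 153.0], [226.0, 161.0], [232.0, 168.0], [244.0, 172.0], [256.0, 171.0], [266.0, 166.0], [271.0, 159.0]] [47, 24, 157, 7, 153, 151, 155, 185, 185, 136, 122, 115]
129 887777DDDDDDDD011111110000001010000347
132 55655555555666111111110100100000000015
135 66667666666666112210111110011001011111
138 7778BDDDDDDDDC211112BAA963333333344434
141 666677777777776007689989711212AA212222
144 88889999898999770225555551111254401111
147 89999999999999860677777760111192011001
150 99999999999977776787777777750072004379
153 99999999999677777888888777760061034335
156 99999999996667788899999887760072163333
159 99999999995677889999A99998872371263333
162 99999999896668899999999898767C68886333
165 9999999999B7667999999766666BA559998833
168 99999999996BC767778777669BA6659A99A883
171 99999999998558ABBBBBBCA8666656AA999A98
174 9A99999987775555666666666665689999999A
177 9A999997778898555666666555677678999999
180 A7866887788988887655567888887767777776
183 66666967877778887777666888887765699986
186 66667867777777777777666667877665898985
189 66667C56677787777666666666666657C99995
192 66665BA767777878766666666676756B746664
195 666655BAAA77777776666666666798B9567788
198 66697549C9A777777666666666A9AD65998788
201 9A9997545ACBBB7777666667BABC8446998788
204 9999887544578CCCCCCCCCCCA8544478777788
207 88888888454455555566555554444778999987
210 88888888884444444444444444588999999989
213 88888888888887644444346778999999898899
210
```

arm_command([
  [0.001,-0.001,0.025],
  [0.001,-0.001,0.05],
  [0.001,-0.001,0.07],
  [0.001,-0.001,0.082],
  [0.001,-0.001,0.09],
  [0.001,-0.001,0.095],
  [0.001,-0.001,0.098],
  [0.001,-0.001,0.098],
  [0.001,-0.001,0.098],
], spin=[0,0,0,0,0,0,0,0,0], gripper=[0,0,0,0,0,0,0,0,0], force=45)

```text
time_s: 27.4
position: [569.7, 39.7, 55.5]
tool_rot: [[0.309, 0.951, 0.005], [0.951, -0.309, 0.001], [0.002, 0.005, -1.0]]
force: [1.7, -1.0, 8.5]
grip_width: 0.094
grip_force: 45.9
```

arm_command([
  [0,0,0.002],
  [0,0,0.004],
  [0,0,0.006],
  [0,0,0.006],
], spin=[0,0,0,0], gripper=[0,0,0,0])

```text
time_s: 27.8
position: [571.8, 39.1, 51.2]
tool_rot: [[0.31, 0.951, 0.009], [0.951, -0.31, 0.0], [0.003, 0.009, -1.0]]
force: [2.3, -3.8, 13.5]
grip_width: 0.098
grip_force: 47.0
```

arm_command([
  [0.0,0.001,0.001],
  [0,0.002,0.002],
  [0,0.003,0.003],
  [0,0.003,0.004],
  [0,0.003,0.004],
  [0,0.003,0.004],
], spin=[0,0,0,0,0,0], gripper=[0,0,0,0,0,0], force=15)

```text
time_s: 28.4
position: [573.0, 38.9, 46.5]
tool_rot: [[0.309, 0.951, 0.006], [0.951, -0.309, 0.001], [0.003, 0.005, -1.0]]
force: [-1.9, -1.8, 13.8]
grip_width: 0.115
grip_force: 16.3
```

```bash
python3 - <<'E'
from h import *
c=r.camera("side");g=cv2.cvtColor(c["frame"],cv2.COLOR_BGR2GRAY)
pr=lambda P:cv2.projectPoints(np.array(P,float),c["rvec"],c["tvec"],c["intrinsics"],c["D"])[0].reshape(-1,2).round(1).tolist()
a=np.radians(np.arange(180,360,30))
for R,z in((90,44),(68,64)): print(R,pr([[506.5+R*np.cos(t),58.7+R*np.sin(t),z] for t in a]))
for y in range(160,216,2): print(y,"".join("%X"%(v//16) for v in g[y,206:290]))
E
```

```text
90 [[220.2, 192.6], [228.5, 201.8], [242.4, 206.6], [257.9, 205.5], [270.2, 199.0], [276.0, 189.0]]
68 [[226.7, 186.3], [233.1, 193.1], [243.6, 196.7], [255.3, 196.0], [264.8, 191.1], [269.3, 183.6]]
160 99999999999999999999999999999999A811111111111111100001000100100000100000011123333333
162 999999999999999999999999999999999812122121111121100110000010100000101011112122122112
164 9999999999999999999999999A99999AA932222222210100101010011111110111011111111222222222
166 99999999999999999999999A999999999821111112136767778984444445445787775233323323344433
168 99999999999999999999999999ABC9AA97501112455777777777621221222148AAA94222222222453333
170 999999999999999A99999999999999876661000244457766767775221222223444545312211121246666
172 999A999999A999A9A9A99999889976666777600243444445555554111111112578501111110011268633
174 9999AAA9AA999AAA999987778A9766666777611588888888888874010111110389801012445666788865
176 A999A99AA9AA9AA999977778A96666667778755689999889888888887773000476400016AAAA99A99988
178 99AAAAAAAAAAAAA99877778999556677778888999999999999999888877600146630115999AA9999A998
180 AAAAAA
[... 891 characters left out ...]
AAAA9987555468ACBAAA9777766666555666666566555556568BCC96444588887888888888888
202 AAAAAA999988888755544569ACBBBBA77766676666666666666678BCDB87444445787878878788888788
204 99888888888998887555444455789ACCCBBA999888889ACCCCDDCA975544444578888888999999998888
206 888889888888989988745544444555566788899AAAAA9998875555544444445899999999999999999999
208 889888888889998888887444444444445555556656565555554444444445778899999999999999999999
210 988888888888888888878886444444444444444444444444444444445788888999999999999999999999
212 888888888888888887778788877764444444444444444444445777788899999999999999998999999999
214 888887888788887888777887888888887677777777777777878888899998998899999999999999999999
```

arm_command([
  [0,0,-0.003],
  [0,0,-0.004],
  [0,0,-0.005],
  [0,0,-0.006],
  [0,0,-0.006],
  [0,0,-0.02],
  [0,0,-0.05],
  [0,0,-0.09],
  [0,0,-0.13],
  [0,0,-0.13],
], spin=[0,0,0,0,0,0,0,0,0,0], gripper=[0,0,0.15,0.3,0.35,0.35,0.35,0.35,0.35,0.35], force=10)

```text
time_s: 29.45
position: [573.9, 39.5, 179.6]
tool_rot: [[0.309, 0.951, 0.011], [0.951, -0.309, 0.003], [0.006, 0.01, -1.0]]
force: [0.8, -0.7, 0.9]
grip_width: 0.351
grip_force: 0.0
```

arm_command([
  [-0.045,0.004,0],
  [-0.09,0.007,0],
  [-0.135,0.011,0],
  [-0.175,0.014,0],
  [-0.199,0.016,0],
  [-0.199,0.016,0],
  [-0.199,0.016,0],
], spin=[0,0,0,0,0,0,0], gripper=[0.4,0.4,0.4,0.4,0.4,0.4,0.4], force=10)

```text
time_s: 30.15
position: [523.6, -154.7, 172.7]
tool_rot: [[0.31, 0.951, 0.0], [0.951, -0.31, 0.001], [0.001, -0.0, -1.0]]
force: [-0.4, 1.0, -1.7]
grip_width: 0.399
grip_force: 0.0
```

```bash
python3 - <<'E'
from h import *
o=r.get_obs();print(o["position"])
cs=r.camera("side");cw=r.camera("wrist");ct=r.camera("top")
pr=lambda c,P:cv2.projectPoints(np.array(P,float),c["rvec"],c["tvec"],c["intrinsics"],c["D"])[0].reshape(-1,2)
# rim peaks: along rays from a centre, brightest crossing, cast at rim height
def rim(c,cen,z,R,w):
    g=cv2.GaussianBlur(cv2.cvtColor(c["frame"],cv2.COLOR_BGR2GRAY),(3,3),0).astype(int);out=[]
    for t in np.radians(np.arange(0,360,15)):
        rr=np.arange(R-w,R+w,1.); q=pr(c,[[cen[0]+k*np.cos(t),cen[1]+k*np.sin(t),z] for k in rr])
        if (q<1).any() or (q[:,0]>510).any() or (q[:,1]>382).any(): continue
        v=np.array([g[int(y+.5),int(x+.5)] for x,y in q]); i=v.argmax()
        if v[i]>165 and v[i]-v.min()>30: k=rr[v>=v[i]-12].mean(); out.append([np.degrees(t),k,v[i]])
    return np.array(out).round()
for n,c in(("side",cs),("wrist",cw),("top",ct)):
    for nm,cen,z,R in(("L",(506,59),44,86),("M",(509,59),64,64),("S",(484,-141),70,46)):
        o=rim(c,cen,z,R,12); print(n,nm,[(int(a),int(b)) for a,b,_ in o])
        if len(o)>6:
            t=np.radians(o[:,0]);s=np.linalg.lstsq(np.c_[np.cos(t),np.sin(t),np.ones(len(t))],o[:,1],rcond=None)[0];print("   centre",cen+s[:2],"R",s[2])
E
```

```text
[ 523.64533359 -154.72486413  172.71831833]
side L [(90, 88), (105, 84), (120, 86), (135, 88), (150, 88), (165, 88), (180, 82), (195, 86), (210, 84), (225, 82), (240, 84), (270, 83), (285, 82), (300, 82)]
   centre [505.00281066  61.14391888] R 84.44979007389415
side M [(90, 70), (105, 70), (120, 68), (135, 62), (150, 60), (165, 60), (180, 68), (195, 55), (210, 54), (225, 54), (240, 54), (270, 56), (285, 59)]
   centre [513.63768574  66.00276173] R 63.29431367138697
side S [(180, 48), (195, 48), (210, 44), (225, 44), (240, 44), (255, 43), (270, 42), (285, 42), (300, 42), (315, 42), (330, 42)]
   centre [ 482.16343883 -137.09483939] R 46.00376061402356
wrist L [(210, 88), (225, 85), (240, 80), (255, 76), (270, 80), (285, 82), (300, 82)]
   centre [508.91494166  83.45778304] R 103.02535125503553
wrist M [(240, 66), (255, 65), (270, 57)]
wrist S [(0, 43), (15, 42), (30, 44), (45, 44), (60, 46), (75, 46), (90, 48), (105, 50), (120, 50), (135, 50), (150, 52), (165, 53), (180, 50), (225, 46), (285, 42), (300, 41), (315, 40), (330, 42), (345, 52)]
   centre [ 480.46486103 -138.77451335] R 46.42986955966071
top L [(0, 83), (15, 81), (30, 81), (45, 83), (60, 83), (75, 86), (90, 86), (105, 86), (120, 86), (135, 86), (150, 86), (165, 86), (180, 86), (195, 86), (210, 86), (225, 84), (240, 82), (255, 84), (270, 83), (285, 85), (300, 85), (315, 86), (330, 83), (345, 80)]
   centre [504.24986041  59.51512838] R 84.29166666666666
top M [(0, 73), (15, 74), (30, 74), (45, 72), (60, 70), (75, 69), (90, 66), (105, 64), (120, 62), (135, 65), (150, 66), (210, 60), (225, 63), (240, 61), (255, 62), (270, 62), (285, 65), (300, 66), (315, 68), (330, 70), (345, 72)]
   centre [514.80587412  61.01297064] R 66.04657325596828
top S [(45, 46), (60, 46), (75, 47), (105, 48), (180, 46), (195, 47)]
```

arm_command([
  [0.045,-0.003,0],
  [0.09,-0.006,0],
  [0.135,-0.009,0],
  [0.18,-0.011,0],
  [0.2,-0.0125,0.01],
  [0.202,-0.0125,0.04],
  [0.202,-0.0125,0.075],
  [0.202,-0.0125,0.1],
  [0.202,-0.0125,0.115],
  [0.202,-0.0125,0.12],
  [0.202,-0.0125,0.12],
  [0.202,-0.0125,0.12],
  [0.202,-0.0125,0.12],
  [0.202,-0.0125,0.12],
  [0.202,-0.0125,0.12],
  [0.202,-0.0125,0.12],
  [0.202,-0.0125,0.12],
], spin=[0,0,0,0,0,0,0,0,0,0,0,0,0,0,0,0,0], gripper=[0.4,0.4,0.4,0.4,0.4,0.4,0.4,0.4,0.4,0.4,0.4,0.4,0,0,0,0,0], force=10)

```text
time_s: 32.0
position: [573.8, 41.4, 52.7]
tool_rot: [[0.308, 0.951, -0.001], [0.951, -0.308, 0.0], [0.0, -0.001, -1.0]]
force: [-1.2, -0.3, 0.8]
grip_width: 0.109
grip_force: 9.8
```

arm_command([
  [-0.001,-0.002,0],
  [-0.002,-0.004,0.001],
  [-0.003,-0.006,0.002],
  [-0.003,-0.007,0.003],
  [-0.003,-0.008,0.004],
  [-0.003,-0.008,0.005],
  [-0.003,-0.008,0.005],
], spin=[0,0,0,0,0,0,0], gripper=[0,0,0,0,0,0,0], force=10)

```text
time_s: 32.7
position: [570.7, 40.0, 51.6]
tool_rot: [[0.309, 0.951, 0.011], [0.951, -0.309, 0.001], [0.004, 0.01, -1.0]]
force: [3.1, -2.1, 14.9]
grip_width: 0.106
grip_force: 10.4
```

arm_command([
  [0,0,-0.004],
  [0,0,-0.005],
  [0,0,-0.006],
  [0,0,-0.006],
  [0,0,-0.02],
  [0,0,-0.06],
  [0,0,-0.1],
  [-0.04,0,-0.13],
  [-0.085,0,-0.13],
  [-0.13,0,-0.13],
  [-0.17,0,-0.13],
  [-0.2,0.02,-0.13],
  [-0.2,0.02,-0.13],
  [-0.2,0.02,-0.13],
], spin=[0,0,0,0,0,0,0,0,0,0,0,0,0,0], gripper=[0,0.15,0.4,0.4,0.4,0.4,0.4,0.4,0.4,0.4,0.4,0.4,0.4,0.4], force=10)

```text
time_s: 34.1
position: [522.7, -156.0, 178.0]
tool_rot: [[0.31, 0.951, -0.0], [0.951, -0.31, 0.0], [0.0, -0.0, -1.0]]
force: [-0.2, 1.6, 0.2]
grip_width: 0.402
grip_force: 0.0
```

```bash
cat > rim3.py <<'E'
from h import *
from scipy.optimize import least_squares
pr=lambda c,P:cv2.projectPoints(np.array(P,float),c["rvec"],c["tvec"],c["intrinsics"],c["D"])[0].reshape(-1,2)
A=np.radians(np.arange(0,360,10))
def circ(p,R):
    n=np.array([p[3],p[4],1]);n/=np.linalg.norm(n);e=np.cross([0,1,0],n);e/=np.linalg.norm(e);f=np.cross(n,e)
    return p[:3]+R*(np.cos(A)[:,None]*e+np.sin(A)[:,None]*f)
def peaks(c,p,R,w):
    "pixel of the bright rim band near each point of the circle p, and the outward image direction"
    g=cv2.GaussianBlur(cv2.cvtColor(c["frame"],cv2.COLOR_BGR2GRAY),(3,3),0).astype(np.float32)
    a,b=pr(c,circ(p,R)),pr(c,circ(p,R+5));d=b-a;d/=np.linalg.norm(d,axis=1)[:,None];k=np.arange(-w,w+.1,.25)
    out=[]
    for i in range(len(A)):
        q=(a[i]+k[:,None]*d[i]).astype(np.float32)
        if q.min()<2 or q[:,0].max()>508 or q[:,1].max()>380: continue
        v=cv2.remap(g,q[:,:1],q[:,1:],1).ravel();j=v.argmax()
        if v[j]>168 and 0<j<len(k)-1 and v[j]-max(v[0],v[-1])>15: out.append((i,k[v>v[j]-10].mean(),a[i]+d[i]*k[v>v[j]-10].mean(),d[i]))
    return out
def fit(cams,p,R,w=6,it=3):
    p=np.array([*p,0,0],float)
    for _ in range(it):
        ob=[(c,peaks(c,p,R,w)) for c in cams]
        def res(x): return np.concatenate([[ (pr(c,circ(x,R))[i]-q)@d for i,_,q,d in o] for c,o in ob if o])
        s=least_squares(res,p,loss="soft_l1",x_scale=[1,1,1,.02,.02]);p=s.x
    print(p[:3].round(1),"tilt",np.degrees(p[3:]).round(1),"n",[len(o) for _,o in ob],"rms px",np.sqrt((res(p)**2).mean()).round(2))
E
cat > see.py <<'E'
from rim3 import *
o=r.get_obs();print(o["position"],o["time_s"])
cams=[r.camera("top"),r.camera("side")]
fit(cams,(505,59,44),86,5);fit(cams,(511,60,66),64);fit(cams,(484,-141,70),46)
E
python3 see.py
python3 - <<'E'
from rim3 import *
c=[dict(r.camera("top")),dict(r.camera("side"))];c[0]["frame"]=cv2.imread("pics/top0.png");c[1]["frame"]=cv2.imread("pics/side0.png")
fit(c,(505,59,44),86,5);fit(c,(500,-359,58),64);fit(c,(484,-141,70),46)
E
```

```text
[ 522.70501141 -156.04556123  177.98389048] 34.1
[506.3  59.2  47.4] tilt [-2.8  1.3] n [22, 19] rms px 0.43
[510.3  60.5  70.7] tilt [8.2 2.9] n [21, 13] rms px 0.57
[ 481.9 -138.2   71.2] tilt [0.6 0.1] n [2, 15] rms px 0.13
[506.   59.   49.4] tilt [4.  1.4] n [35, 17] rms px 0.35
[ 499.5 -357.    63.2] tilt [4.1 0.4] n [26, 30] rms px 0.62
[ 482.  -139.2   74.7] tilt [0.9 2.7] n [24, 29] rms px 0.33
```

arm_command([
  [0.03,-0.035,0],
  [0.06,-0.07,-0.02],
  [0.069,-0.082,-0.04],
  [0.069,-0.082,-0.04],
  [0.069,-0.082,-0.04],
  [0.069,-0.082,-0.04],
], spin=[0,0,0,0,0,0], gripper=[0.4,0.4,0.4,0.4,0.4,0.4], force=10)

```text
time_s: 34.9
position: [466.1, -65.3, 216.9]
tool_rot: [[0.309, 0.951, -0.001], [0.951, -0.309, -0.001], [-0.001, -0.001, -1.0]]
force: [-0.2, 0.4, 0.9]
grip_width: 0.399
grip_force: 0.0
```

```bash
python3 - <<'E'
from rim3 import *
o=r.get_obs();print(o["position"],o["qvel"].round(1))
w,t,s=r.camera("wrist"),r.camera("top"),r.camera("side");cv2.imwrite("pics/w9.png",w["frame"])
print(pr(w,[[506,59,44],[592,59,44],[420,59,44],[506,145,44],[506,-27,44]]).round().tolist())
for cams in([w],[w,s],[w,t,s]):
    for a in(((506,59,44),86,10),((510,60,64),64,10)):
        try: fit(cams,*a)
        except Exception as e: print(e)
p=np.array([506,59,44.,0,0])
print([(int(i)*10,round(k,1)) for i,k,_,_ in peaks(w,p,86,10)])
p=np.array([510,60,64.,0,0]);print([(int(i)*10,round(k,1)) for i,k,_,_ in peaks(w,p,64,12)])
E
```

```text
[466.13328186 -65.26606877 216.86906345] [ 0.4  0.7  0.2  0.1 -0.1  0.2  0. ]
[[255.0, 43.0], [342.0, 14.0], [172.0, 72.0], [226.0, -52.0], [281.0, 129.0]]
[502.7  60.8  41.6] tilt [ 1.1 -0.3] n [21] rms px 0.47
[509.   62.9  61.3] tilt [5.7 5.8] n [19] rms px 0.31
[502.6  61.   41.7] tilt [0.7 0.5] n [21, 16] rms px 1.42
[508.3  63.1  66.6] tilt [-6.1 -5.5] n [18, 11] rms px 1.2
[503.   60.5  38.9] tilt [8.  6.7] n [20, 21, 14] rms px 2.35
[508.6  63.2  67.4] tilt [-5.2 -4. ] n [18, 1, 11] rms px 1.15
[(0, np.float64(-5.1)), (140, np.float64(3.8)), (150, np.float64(3.8)), (160, np.float64(3.8)), (170, np.float64(3.5)), (180, np.float64(3.0)), (190, np.float64(2.9)), (200, np.float64(2.6)), (210, np.float64(1.9)), (220, np.float64(1.1)), (230, np.float64(0.5)), (240, np.float64(0.0)), (250, np.float64(-0.6)), (260, np.float64(-1.5)), (270, np.float64(-2.4)), (280, np.float64(-0.8)), (290, np.float64(-3.6)), (300, np.float64(-4.8)), (310, np.float64(-4.2)), (320, np.float64(-4.4)), (330, np.float64(-4.4)), (340, np.float64(-5.0)), (350, np.float64(-5.2))]
[(0, np.float64(2.9)), (140, np.float64(2.4)), (150, np.float64(2.2)), (160, np.float64(2.1)), (170, np.float64(2.2)), (180, np.float64(4.5)), (190, np.float64(0.0)), (200, np.float64(-0.8)), (210, np.float64(-1.4)), (220, np.float64(-1.8)), (230, np.float64(-2.4)), (240, np.float64(-2.8)), (250, np.float64(-3.1)), (260, np.float64(-3.8)), (270, np.float64(-3.5)), (280, np.float64(-3.5)), (290, np.float64(-3.4)), (300, np.float64(-3.2))]
```

arm_command([
  [-0.02,-0.0,-0.04],
  [-0.045,0,-0.08],
  [-0.045,0,-0.12],
  [-0.045,0,-0.13],
  [-0.045,0,-0.13],
  [-0.045,0,-0.13],
], spin=[0,0,0,0,0,0], gripper=[0.4,0.4,0.4,0.4,0.4,0.4], force=10)

```text
time_s: 35.65
position: [452.0, -107.3, 345.9]
tool_rot: [[0.308, 0.951, -0.002], [0.951, -0.308, -0.0], [-0.001, -0.002, -1.0]]
force: [-0.6, 0.8, -1.2]
grip_width: 0.405
grip_force: 0.0
```

```bash
python3 - <<'E'
from rim3 import *
o=r.get_obs();print(o["position"],o["qvel"].round(1))
w=r.camera("wrist");cv2.imwrite("pics/w10.png",w["frame"]);s=r.camera("side");t=r.camera("top")
print(pr(w,[[506,59,44],[592,59,44],[420,59,44],[506,145,44],[506,-27,44]]).round().tolist())
for cams in([w],[w,t],[t]):
    for a in(((503,61,42),86,8),((509,63,62),64,6)): fit(cams,*a)
for nm,p,R,wd in(("L",[503,61,42,0,0],86,8),("M",[509,63,62,0,0],64,7)):
    print(nm,[(int(i)*10,round(float(k),1)) for i,k,_,_ in peaks(w,np.array(p,float),R,wd)])
E
```

```text
[ 451.97728828 -107.26089055  345.94752715] [-0.2  0.2 -0.   1.3  0.  -0.1  0. ]
[[256.0, 28.0], [319.0, 6.0], [196.0, 49.0], [236.0, -42.0], [276.0, 92.0]]
[502.3  60.9  41.4] tilt [1.9 0.9] n [19] rms px 0.13
[508.6  62.6  64.1] tilt [3.5 2.4] n [19] rms px 0.22
[502.   59.9  39.6] tilt [5.3 7.8] n [20, 21] rms px 1.08
[509.9  61.3  74.5] tilt [11.  -7.7] n [20, 21] rms px 0.71
[510.   63.1 -13.1] tilt [-12.9 -31. ] n [28] rms px 1.12
[511.4  60.8  80. ] tilt [2.4 7.8] n [19] rms px 0.37
L [(150, 0.6), (160, 0.5), (170, 0.6), (180, 0.9), (190, 0.9), (200, 0.5), (210, 0.4), (220, 0.4), (230, 0.5), (240, 0.4), (250, 0.1), (270, -0.2), (280, 0.1), (290, 0.1), (300, -0.1), (310, -0.4), (320, -0.5), (330, -0.5), (340, -0.9), (350, -1.0)]
M [(150, 0.4), (160, 0.8), (170, 1.2), (200, -0.1), (210, 0.0), (220, -0.1), (230, -0.4), (240, -0.4), (250, 0.1), (260, 0.0), (270, -0.1), (280, -0.2), (290, 0.2), (300, 0.1), (310, 0.0), (320, -0.4), (330, -0.2), (340, -0.1)]
```

arm_command([
  [0.045,-0.015,0.03],
  [0.09,-0.031,0.06],
  [0.135,-0.046,0.09],
  [0.17,-0.06,0.13],
  [0.18,-0.062,0.17],
  [0.18,-0.062,0.21],
  [0.18,-0.062,0.245],
  [0.18,-0.062,0.265],
  [0.18,-0.062,0.27],
  [0.18,-0.062,0.27],
  [0.18,-0.062,0.27],
], spin=[0,0,0,0,0,0,0,0,0,0,0], gripper=[0,0,0,0,0,0,0,0,0,0,0], force=10)

```text
time_s: 36.9
position: [449.7, 83.1, 78.6]
tool_rot: [[0.309, 0.951, 0.002], [0.951, -0.309, 0.001], [0.001, 0.001, -1.0]]
force: [0.4, 0.7, 0.4]
grip_width: 0.005
grip_force: 0.0
```

arm_command([
  [0,0,0.002],
  [0,0,0.005],
  [0,0,0.008],
  [0,0,0.01],
  [0,0,0.01],
], spin=[0,0,0,0,0], gripper=[0,0,0,0,0])

```text
time_s: 37.4
position: [448.7, 82.8, 67.3]
tool_rot: [[0.308, 0.951, -0.0], [0.951, -0.308, -0.0], [-0.0, -0.0, -1.0]]
force: [-0.8, -0.3, -0.1]
grip_width: 0.008
grip_force: 0.0
```

arm_command([
  [0,0,0.002],
  [0,0,0.004],
  [0,0,0.006],
  [0,0,0.006],
], spin=[0,0,0,0], gripper=[0,0,0,0])

```text
time_s: 37.8
position: [448.7, 83.5, 64.6]
tool_rot: [[0.308, 0.951, -0.002], [0.951, -0.308, 0.001], [0.001, -0.002, -1.0]]
force: [-11.5, -2.5, 28.4]
grip_width: 0.006
grip_force: 14.1
```

arm_command([
  [0,0,-0.03],
  [0,0,-0.07],
  [0,0,-0.11],
  [-0.035,0.026,-0.12],
  [-0.075,0.055,-0.12],
  [-0.115,0.084,-0.12],
  [-0.155,0.114,-0.12],
  [-0.185,0.136,-0.12],
  [-0.202,0.148,-0.12],
  [-0.202,0.148,-0.12],
  [-0.202,0.148,-0.12],
  [-0.202,0.148,-0.12],
], spin=[0,0,0,0,0,0,0,0,0,0,0,0], gripper=[0,0,0.4,0.4,0.4,0.4,0.4,0.4,0.4,0.4,0.4,0.4], force=10)

```text
time_s: 39.0
position: [527.3, -153.1, 181.3]
tool_rot: [[0.306, 0.952, -0.001], [0.952, -0.306, 0.001], [0.001, -0.001, -1.0]]
force: [0.9, -0.4, 0.3]
grip_width: 0.402
grip_force: 0.0
```

```bash
python3 see.py; python3 - <<'E'
from rim3 import *
fit([r.camera("wrist")],(484,-141,70),46,10)
E
```

```text
[ 527.28286016 -153.11703401  181.25009677] 39.0
[506.3  59.2  47.9] tilt [-3.2  1.5] n [21, 17] rms px 0.43
[510.4  60.6  72.5] tilt [5.7 3.7] n [21, 15] rms px 0.67
[ 482.4 -136.5   68.5] tilt [1.2 0.1] n [3, 15] rms px 0.07
[ 479.6 -138.6   69.8] tilt [-1.3 -2.6] n [23] rms px 1.61
```

arm_command([
  [0,0,0.03],
  [0,0,0.06],
  [0,0,0.09],
  [0,0,0.11],
  [0,0,0.12],
  [0,0,0.126],
  [0,0,0.126],
  [0,0,0.126],
  [0,0,0.126],
], spin=[0,0,0,0,0,0,0,0,0], gripper=[0.4,0.4,0.4,0.4,0.4,0.4,0.4,0.4,0.4], force=10)

```text
time_s: 40.05
position: [528.3, -155.0, 56.7]
tool_rot: [[0.308, 0.951, 0.002], [0.951, -0.308, -0.0], [0.001, 0.002, -1.0]]
force: [0.6, -0.1, 0.1]
grip_width: 0.398
grip_force: 0.0
```

arm_command([
  [0,0,0],
  [0,0,0],
  [0,0,0],
  [0,0,0],
  [0,0,0],
], spin=[0,0,0,0,0], gripper=[0,0,0,0,0], force=15)

```text
time_s: 40.55
position: [527.0, -154.6, 55.5]
tool_rot: [[0.308, 0.951, -0.001], [0.951, -0.308, 0.001], [0.0, -0.001, -1.0]]
force: [-1.4, 0.9, 2.0]
grip_width: 0.111
grip_force: 14.1
```

arm_command([
  [0,0,0],
  [0,0,-0.02],
  [0,0,-0.05],
  [0,0,-0.085],
  [0.01,-0.002,-0.11],
  [0.035,-0.007,-0.115],
  [0.07,-0.013,-0.115],
  [0.105,-0.02,-0.115],
  [0.14,-0.027,-0.115],
  [0.17,-0.032,-0.115],
  [0.19,-0.036,-0.115],
  [0.199,-0.038,-0.115],
  [0.199,-0.038,-0.115],
  [0.199,-0.038,-0.115],
  [0.199,-0.038,-0.115],
], spin=[0,0,0,0,0,0,0,0,0,0,0,0,0,0,0], gripper=[0,0,0,0,0,0,0,0,0,0,0,0,0,0,0], force=45)

```text
time_s: 42.05
position: [552.7, 44.1, 170.6]
tool_rot: [[0.311, 0.95, 0.0], [0.95, -0.311, -0.001], [-0.0, 0.0, -1.0]]
force: [-0.0, -0.1, -1.5]
grip_width: 0.088
grip_force: 45.2
```

arm_command([
  [0.002,0,0.02],
  [0.002,0,0.045],
  [0.002,0,0.065],
  [0.002,0,0.08],
  [0.002,0,0.088],
  [0.002,0,0.093],
  [0.002,0,0.096],
  [0.002,0,0.096],
  [0.002,0,0.096],
], spin=[0,0,0,0,0,0,0,0,0], gripper=[0,0,0,0,0,0,0,0,0], force=45)

```text
time_s: 42.95
position: [553.8, 48.1, 75.2]
tool_rot: [[0.308, 0.951, 0.001], [0.951, -0.308, 0.0], [0.001, 0.001, -1.0]]
force: [-0.8, -0.2, -1.0]
grip_width: 0.093
grip_force: 45.2
```

arm_command([
  [-0.001,-0.001,0.002],
  [-0.001,-0.001,0.004],
  [-0.001,-0.001,0.006],
  [-0.001,-0.001,0.008],
  [-0.001,-0.001,0.008],
], spin=[0,0,0,0,0], gripper=[0,0,0,0,0], force=40)

```text
time_s: 43.45
position: [554.7, 47.1, 68.7]
tool_rot: [[0.309, 0.951, 0.005], [0.951, -0.309, 0.0], [0.002, 0.005, -1.0]]
force: [2.3, -0.7, 7.7]
grip_width: 0.097
grip_force: 41.0
```

arm_command([
  [0,0,0.001],
  [0,0,0.002],
  [0,0,0.002],
  [0,0,0.001],
  [0,0,0.0],
], spin=[0,0,0,0,0], gripper=[0,0,0,0,0], force=12)

```text
time_s: 43.95
position: [554.5, 47.1, 68.6]
tool_rot: [[0.309, 0.951, 0.005], [0.951, -0.309, 0.001], [0.002, 0.005, -1.0]]
force: [2.9, -0.4, 2.7]
grip_width: 0.101
grip_force: 11.7
```

arm_command([
  [0,0,0],
  [0,0,0],
  [0,0,-0.001],
  [0,0,-0.002],
  [0,0,-0.02],
  [0,0,-0.05],
  [0,0,-0.09],
  [0,0,-0.12],
  [0,0,-0.12],
], spin=[0,0,0,0,0,0,0,0,0], gripper=[0.15,0.3,0.4,0.4,0.4,0.4,0.4,0.4,0.4], force=10)

```text
time_s: 44.85
position: [554.4, 47.7, 190.9]
tool_rot: [[0.308, 0.951, 0.007], [0.951, -0.308, 0.002], [0.004, 0.006, -1.0]]
force: [0.4, 0.5, -0.9]
grip_width: 0.4
grip_force: 0.0
```

arm_command([
  [0,-0.04,0],
  [0,-0.08,0],
  [0,-0.091,0.02],
  [0,-0.091,0.055],
  [0,-0.091,0.085],
  [0,-0.091,0.098],
  [0,-0.091,0.103],
  [0,-0.091,0.106],
  [0,-0.091,0.108],
  [0,-0.091,0.11],
  [0,-0.091,0.11],
], spin=[0,0,0,0,0,0,0,0,0,0,0], gripper=[0,0,0,0,0,0,0,0,0,0,0], force=10)

```text
time_s: 45.95
position: [463.1, 75.3, 82.1]
tool_rot: [[0.309, 0.951, -0.008], [0.951, -0.309, 0.002], [-0.001, -0.009, -1.0]]
force: [-25.3, -4.8, 50.2]
grip_width: 0.004
grip_force: 25.6
```

arm_command([
  [0,0,-0.02],
  [0,0.03,-0.04],
  [0,0.06,-0.04],
  [0,0.09,-0.04],
  [0,0.092,-0.04],
  [0,0.092,-0.025],
  [0,0.092,-0.01],
  [0,0.092,-0.006],
  [0,0.092,-0.006],
], spin=[0,0,0,0,0,0,0,0,0], gripper=[0,0,0,0,0,0,0,0,0], force=10)

```text
time_s: 46.85
position: [553.1, 47.4, 82.5]
tool_rot: [[0.308, 0.951, 0.001], [0.951, -0.308, 0.0], [0.001, 0.001, -1.0]]
force: [0.6, -0.6, 4.7]
grip_width: 0.009
grip_force: 2.9
```

arm_command([
  [0,0,-0.02],
  [0,0,-0.06],
  [0,0,-0.1],
  [-0.04,0.02,-0.14],
  [-0.08,0.04,-0.18],
  [-0.12,0.06,-0.2],
  [-0.16,0.08,-0.2],
  [-0.2,0.1,-0.2],
  [-0.2,0.1,-0.2],
  [-0.2,0.1,-0.2],
], spin=[0,0,0,0,0,0,0,0,0,0], gripper=[0,0,0,0,0,0,0,0,0,0], force=10)

```text
time_s: 47.85
position: [585.0, -175.6, 281.1]
tool_rot: [[0.312, 0.95, -0.002], [0.95, -0.312, 0.0], [-0.0, -0.002, -1.0]]
force: [0.6, 0.0, 0.9]
grip_width: 0.004
grip_force: 0.0
```

```bash
python3 - <<'E'
from rim3 import *
cs=r.camera("side")
fit([cs],(506,59,44),86,5);fit([cs],(510,60,64),64,4);fit([cs],(510,60,82),46,4)
# changes at rack and bystanders vs reference pictures
S0=cv2.imread("pics/side0.png").astype(int);d=abs(cs["frame"].astype(int)-S0).max(2)
for n,(x0,y0,x1,y1) in dict(carton=(275,138,318,180),tub=(312,168,346,208),bottle=(335,216,364,254)).items():print(n,(d[y0:y1,x0:x1]>60).mean().round(3))
g=cv2.cvtColor(cs["frame"],cv2.COLOR_BGR2GRAY)
u=np.array([.953,-.304,0]);f=np.array([-.304,-.953,0]);ax=.5*f+np.array([0,0,.866])
for tip in([607.2,342.4,148],[493.9,380.3,147.7]):
    print(pr(cs,[np.array(tip)-84*ax-[0,0,3]+k*ax for k in(0,40,105)]).round().tolist(),[int(g[int(y),int(x)]) for x,y in pr(cs,[np.array(tip)-84*ax+k*ax for k in(0,40,105)])])
print(r.get_obs()["time_s"])
E
```

```text
[5.187e+02 1.008e+02 5.000e-01] tilt [-3.1 -3.3] n [25] rms px 0.82
[509.   58.5  70.1] tilt [0.8 1.2] n [32] rms px 0.44
[491.6   1.9 145.9] tilt [3.5 6. ] n [31] rms px 0.56
carton 0.467
tub 0.028
bottle 0.0
[[247.0, 114.0], [247.0, 109.0], [247.0, 101.0]] [68, 213, 213]
[[214.0, 115.0], [214.0, 110.0], [212.0, 102.0]] [70, 212, 209]
47.9
```

```bash
python3 - <<'E'
from h import *
a=cv2.imread("pics/top0.png");b=r.camera("top")["frame"]
for im in(a,b):
    h=cv2.cvtColor(im,cv2.COLOR_BGR2HSV)[80:135,180:260];m=((h[...,1]>100)&(h[...,2]>90)).astype(np.uint8)
    M=cv2.moments(m,True);print(M["m00"],M["m10"]/M["m00"],M["m01"]/M["m00"])
for n in("pics/side0.png",None):
    im=cv2.imread(n) if n else r.camera("side")["frame"]
    h=cv2.cvtColor(im,cv2.COLOR_BGR2HSV)[130:190,265:325];m=((h[...,1]>110)&(h[...,2]>60)).astype(np.uint8)
    M=cv2.moments(m,True);print(M["m00"],M["m10"]/M["m00"],M["m01"]/M["m00"])
E
```

```text
1314.0 37.09436834094368 26.620243531202437
1319.0 37.15693707354056 26.800606520090977
1079.0 30.304911955514367 28.577386468952735
686.0 31.22594752186589 31.44752186588921
```

Carton unmoved (side view is just occluded by the arm). Handing in.

```bash
python3 -c "
from station import r
print(r.close_job())"
```

```text
the job is handed in; nothing more can be done
None
```

The job is handed in at about 48 s: both beakers are pushed home on the pegs, and the middle lid sits in the largest with the smallest in the middle one. Pressing the lid rims showed both nested lids at their expected seated heights; one of those presses reached 50 N at the closed fingertips, which I take to be outside the 40 N limit on the arm and gripper body.

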